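# Switch on the guarded feed toggle on the accessory box

### The arm

A 6-joint arm with a two-finger parallel gripper is mounted at the origin on the work surface. World frame = base frame: x ahead of the robot, y to its left, z up, the work surface at z = 0. Lengths are in m, angles in rad, forces in N, time in s.
With the tool pointing down it reaches from about 0.35 to 0.95 m from the base axis. Payload 17.4 kg.
Tool frame: the origin (TCP) lies between the finger pads; the fingertips stand 8 mm ahead of it and the grasp point (between the pads) lies 11 mm behind it; z points along the fingers, y is the line along which they close (so a half turn about z gives the same grasp; the last joint's range is limited). The gripper opens to 93 mm and grips with 3 to 60 N. Pads are 15 mm wide; open, the fingers measure 128 mm over their backs; the gripper's body (75 mm by 188 mm) begins 65 mm behind the grasp point.
Start: joints at [1.14, 0.116, 1.442, -0, 1.584, -0.038], TCP at [0.258, 0.624, 0.227] pointing down, gripper open.
Joint ranges: [-2.83, 2.83], [-0.83, 2.19], [0.07, 2.5], [-1.14, 4.28], [0.01, 3], [-2.97, 2.97]. Speed limits (rad/s): [1.89, 1.89, 2.22, 3.14, 3.14, 3.14].

### API

Orientations are given as a rotation vector (axis times angle).
In Python, from plant import arm, camera, get_calibration, ticket gives the robot as it stands.
- The arm moves only by the tool step_arm, never from a script. Its argument "targets" is a list of rows, each a list of 7 numbers: the shift along the tool's x, y, z in mm, then the turn, a rotation vector about the tool's x, y, z in degrees, then the opening, from 0 (shut) to 1 (fully open). A call has 1 to 10 rows; each row shifts and turns the commanded pose from where the row before left it, along the tool's axes as they then stand; what a row does not reach is not made up. A row lasts 1/12 s, in which the tool goes at most 41.7 mm and 7.16 degrees, less where a joint would pass 70% of its speed; a pose out of reach is approached as far as the arm can. A call is refused whole if a number of a shift passes 41.7 or a number of a turn 7.16, either way. A call with a gripper value outside its range is refused whole. The fingers move at their own pace and stop on an object; "grip_force" is the grip in N (left out, the last holds). Time passes only in rows, so rows that do not move let the fingers close. It gives the time, the measured TCP pose, the force, the opening and the grip force at its end, in the units of the state.
- arm.get_state(): the state, without advancing time (a new reading comes with each control period).
- camera(name): name is "side" or "top"; returns (picture, depth): 384x512x3 uint8, blue, green, red; 384x512 float32, m along the optical axis (not along the pixel's ray), 0 where there is no reading.
- get_calibration(name): a dict with "fx", "fy", "cx", "cy" (pixels), "rvec" (rotation vector, rad) and "tvec" (3), from world to camera coordinates, as OpenCV has them. Camera axes: x right, y down, z forward; pixel columns grow to the right and rows downward; lengths in m; the calibration is good to about 2 mm. A picture is of the moment at which its call begins. get_calibration takes no time and is no camera call.
- ticket.sign_off(): hands the job in; it is judged then, once.
The state is a dict: "t": time; "qpos": joint angles; "joint_velocities": joint speeds; "effort": joint torques, N m; "ee_pos": TCP position; "ee_rot": TCP orientation; "wrist_force": force on the tool from outside, world axes, zero at the start; "moment": the same for the moment, N m; "grip_width": finger opening in m; "grip_force": force on a finger pad.
Only numpy, scipy, OpenCV 4.12 (cv2) and the standard library are available. Lean on these libraries where they do the work, as an engineer would, in place of code of your own. Each camera call takes 0.05 s, during which the arm holds its last target. There are 200 camera calls.

### The job

Switch on the feed on the wooden accessory box: with a fingertip lift the hinged brass guard up and back until it rests open by itself, push the red toggle lever beneath it right over towards the hinge, then tip the guard forward so that it drops fully shut over the lever. Work it with the fingers only, not the hand or arm; do not turn the black gain knob, and leave the white fuse holder and the chrome bracket knuckle where they stand.

Things in the scene. Friction and masses are not known exactly. Their poses are not given: they have to be found in the camera images.
- box: the wooden accessory box with its guard, lever and knob, fixed to the desk; origin under its centre, axes as for the hinge
- hinge (a point): middle of the guard's level hinge axis, 6 mm above the flat dark steel top of a wooden box (200 x 240 mm, 60 mm high) fixed to the desk, and 30 mm behind the box's centre. Axes are the box's: x from the guard's free front end to the hinge (away from the robot, turned up to 0.35 rad), y along the hinge axis, z up
- guard (a joint): angle of the brass guard: 0 shut, 1.45 rad fully open against its stop. It swings up and back about the hinge axis (+y). It weighs about 80 g, is free moving, and has no spring: let go below about 0.8 rad it falls shut, beyond about 1.0 rad it falls open and rests at 1.45
- guard_edge (a point): middle of the brass guard's top front edge. Shut, the guard is a hood 44 mm wide: its front is 64 mm forward (-x) of the hinge axis, its flat top 45 mm above the axis; sides and front are closed, and the front's lower edge is 12 mm over the faceplate. The lip starts at this edge
- guard_lip (a point): middle of the outer edge of the guard's finger lip: a flat brass flap 20 mm long, 44 mm wide, 3 mm thick, that flares forward and up from the top front edge at 50 degrees over the level, so a fingertip goes under it from the front. Shut, this edge is 77 mm forward of and 60 mm above the hinge axis; fully open, 50 mm behind and 84 mm above it
- toggle (a joint): angle of the toggle lever under the guard: 0 to about 0.15 off (leaning 0.5 rad away from the hinge, to -x), 1.0 fully on (leaning 0.5 rad towards the hinge, to +x). It stays where it is left and takes about 1 N at the tip
- toggle_tip (a point): tip of the red toggle lever, 30 mm long, 6 to 9 mm thick; its pivot is 34 mm forward (-x) of the hinge axis, on the middle line, 3 mm above the faceplate, and it swings about an axis parallel to the hinge
- gain_rim (a point): a point on the rim of the black gain knob, 17 mm in radius and standing 44 mm over the faceplate. The knob's centre is 60 mm forward (-x) and 75 mm to the left (+y) of the hinge point; it must not be turned
- fuse: loose white ceramic fuse holder, 62 x 26 x 29 mm, on the desk beside the box; origin under its centre. Leave it
- knuckle: loose chrome speaker bracket knuckle, 44 mm round foot, 52 mm high, on the desk beside the box; origin under its centre. Leave it

How it is judged:
On the way, in this order (a step that is already met when the one before it is completed fails the run):
1. the guard is lifted back open with the toggle still off (value of joint guard above 1.25 rad and value of joint toggle below 0.4 rad), for 0.2 s.
2. the toggle is pushed over to on while the guard is open (value of joint toggle above 0.8 rad and value of joint guard above 1 rad), for 0.2 s.
3. the guard has dropped shut (value of joint guard below 0.08 rad), for 0.2 s.
At the end, for the whole second after the job is handed in: The guard is shut (within 0.08 rad), the toggle is on (beyond 0.8 of its 1.0 rad), the fuse holder and knuckle are within 20 mm of where they stood and the gain knob is not turned (rim within 6 mm) (value of joint guard below 0.08 rad and value of joint toggle above 0.8 rad and distance of each of fuse, knuckle from where it was at the start of the episode below 0.02 m and distance of gain_rim from where it was at the start of the episode below 0.006 m); the robot touches nothing.
It fails at once if the fuse holder is shifted or lifted (distance of fuse from where it was at the start of the episode above 0.02 m).
It fails at once if the bracket knuckle is shifted or lifted (distance of knuckle from where it was at the start of the episode above 0.02 m).
It fails at once if the gain knob is turned (distance of gain_rim from where it was at the start of the episode above 0.006 m).
It fails at once if the hand or arm, rather than the fingers, presses on the box, guard or lever (contact force between the arm and box above 5 N).
It also fails if it takes over 61 s, if anything falls off the work surface, if the arm or the gripper's body presses on something with over 40 N, if the wrist force passes 120 N, or if a joint passes its speed limit or range.

## Working session

There is one attempt and no reset: what is moved stays moved. The work goes in short steps, Python scripts to look and compute and a tool call to move; the robot and the scene stay as the last step left them, time stands still between calls to the robot, and variables do not carry over. Pictures are saved under pics/ and viewed, at most 10 in all, crops included, and the job is handed in when it is done.

Besides the shell and the picture viewer there is one more tool, called after "Request:" by a JSON object that holds its "api" and its "payload", one argument or row to a line. step_arm: Moves the arm, as the interface text tells. Its arguments: {"type":"object","properties":{"targets":{"type":"array"},"grip_force":{"type":"number"}},"required":["targets"]}

```bash
mkdir -p pics; cat > h.py <<'E'
import numpy as np,cv2
from scipy.spatial.transform import Rotation as R
from plant import arm,camera,get_calibration,ticket
def world(n,d,u,v):
    c=get_calibration(n);Z=d[v,u]
    p=np.array([(u-c['cx'])/c['fx']*Z,(v-c['cy'])/c['fy']*Z,Z])
    return R.from_rotvec(np.ravel(c['rvec'])).as_matrix().T@(p-np.ravel(c['tvec']))
E
python3 - <<'E'
from h import *
for n in ('side','top'):
    p,d=camera(n);cv2.imwrite(f'pics/{n}0.png',p);np.save(f'{n}0.npy',d)
    c=get_calibration(n);print(n,c, -R.from_rotvec(np.ravel(c['rvec'])).as_matrix().T@np.ravel(c['tvec']))
s=arm.get_state();print(s['t'],s['ee_pos'],s['ee_rot'],R.from_rotvec(s['ee_rot']).as_matrix().round(3))
E
```

```text
side {'fx': 488.67763400295144, 'fy': 488.67763400295144, 'cx': 255.79103599328963, 'cy': 197.8990622291654, 'rvec': array([ 2.11680514, -0.86041541,  0.4135827 ]), 'tvec': array([-0.39746725,  0.34154019,  0.92439959])} [-0.06875221 -0.63655409  0.84806635]
top {'fx': 370.1623962022813, 'fy': 370.1623962022813, 'cx': 251.91084803456516, 'cy': 194.00384830140632, 'rvec': array([ 2.11816448, -2.17919707,  0.1625134 ]), 'tvec': array([0.0524637 , 0.56587515, 0.85968523])} [0.43708242 0.04359345 0.93224696]
0.1 [0.25832194 0.62343178 0.22599941] [-6.13015212e-01 -3.08097506e+00  1.54621000e-03] [[-0.924  0.383 -0.   ]
 [ 0.383  0.924 -0.001]
 [ 0.    -0.001 -1.   ]]
```

View pics/side0.png

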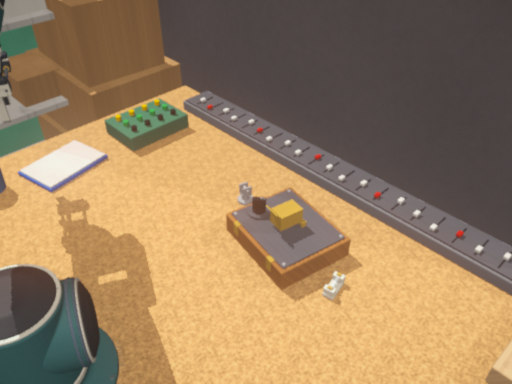

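View pics/top0.png

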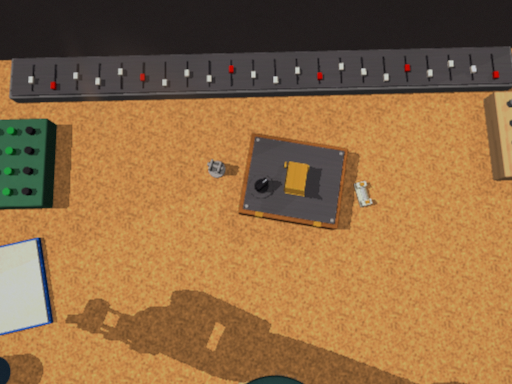

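Side view: box around (288,235), with the guard at (287,214). Top view: box corners at about (254,136), (348,150), (336,226), (240,213), guard at (297,179), knob at (262,186), knuckle at (216,169), fuse at (364,194). I'll segment the faceplate and guard for accurate positions.

```bash
cat > m.py <<'E'
from h import *
p=cv2.imread('pics/top0.png');d=np.load('top0.npy')
c=get_calibration('top');Rm=R.from_rotvec(np.ravel(c['rvec'])).as_matrix();t=np.ravel(c['tvec'])
v,u=np.mgrid[0:384,0:512]
P=np.stack([(u-c['cx'])/c['fx']*d,(v-c['cy'])/c['fy']*d,d],-1)
W=(P-t)@Rm
roi=(u>225)&(u<352)&(v>125)&(v<235)
box=roi&(abs(W[...,2]-.06)<.008)
pts=W[box][:,:2].astype(np.float32)
r=cv2.minAreaRect(pts);print('faceplate z',np.median(W[box][:,2]),r,cv2.boxPoints(r))
roi2=(u>275)&(u<320)&(v>155)&(v<205)
for lo,hi in((.075,.1),(.1,.118),(.118,.2)):
    g=roi2&(W[...,2]>lo)&(W[...,2]<hi);q=W[g]
    if len(q)>5: print(lo,len(q),q.mean(0),q.min(0),q.max(0),cv2.minAreaRect(q[:,:2].astype(np.float32)))
k=(u>245)&(u<277)&(v>165)&(v<205)&(W[...,2]>.09);print('knob',W[k].mean(0),W[k].max(0))
cv2.imwrite('pics/top0c.png',cv2.resize(p[125:235,195:385],None,fx=4,fy=4,interpolation=cv2.INTER_CUBIC))
E
python3 m.py
```

```text
faceplate z 0.05933606550580508 ((0.5957056283950806, -0.0637749433517456), (0.23992840945720673, 0.20177604258060455), 78.92888641357422) [[ 0.47365877 -0.16213332]
 [ 0.6716797  -0.20087981]
 [ 0.71775246  0.03458343]
 [ 0.5197316   0.07332993]]
0.075 27 [ 0.60339393 -0.04599634  0.08465661] [ 0.5671659  -0.09761519  0.0750062 ] [ 0.63636748 -0.03603279  0.09963572] ((0.6116511821746826, -0.052467476576566696), (0.048704326152801514, 0.08035141974687576), 40.022796630859375)
0.1 571 [ 0.59290716 -0.06292615  0.11086736] [ 0.55510594 -0.08994772  0.10121446] [ 0.62823482 -0.03616421  0.11772571] ((0.591893196105957, -0.06303315609693527), (0.044189292937517166, 0.06906905770301819), 79.17484283447266)
0.118 73 [ 0.55446969 -0.05480407  0.12346049] [ 0.54691318 -0.07620961  0.11805063] [ 0.56272604 -0.03389509  0.12883623] ((0.5549827814102173, -0.05513329431414604), (0.042640939354896545, 0.010289421305060387), 78.61662292480469)
knob [0.57762659 0.01599545 0.11950522] [0.59450562 0.04359345 0.93224696]
```

View pics/top0c.png

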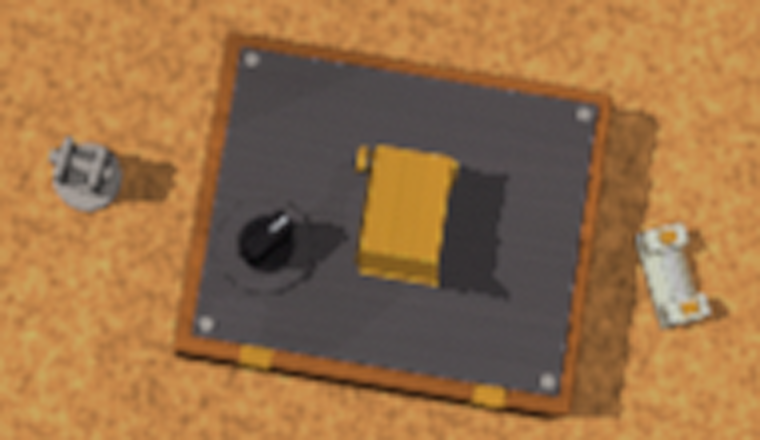

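Top crop: guard (hood with front lip) at crop (408,215), shut. The knob is to its left at (268,240), with nothing in front of the guard. That gives a hinge at about (0.625, -0.0695, 0.066) with box yaw about -11.1°. I'll move to a pose in front of the box with the fingers shut.

```bash
cat >> h.py <<'E'
bx=np.array([.9814,-.192,0]);by=np.array([.192,.9814,0]);bz=np.array([0,0,1.]);H=np.array([.6251,-.0695,.066])
B=np.stack([bx,by,bz],1)
def tip(): # fingertip in hinge frame (mm), downward pitch (deg), tool y in the box frame
    s=arm.get_state();M=R.from_rotvec(s['ee_rot']).as_matrix()
    p=B.T@(np.array(s['ee_pos'])+.008*M[:,2]-H)*1e3
    z=B.T@M[:,2]
    return s,M,p,np.degrees(np.arctan2(-z[2],z[0])),B.T@M[:,1]
def to(*goals): # successive tip goals, hinge frame: tool shifts at present orientation
    s,M,p,a,y=tip();print('t',s['t'],'tip',p.round(1),'pitch',a.round(1),'y',y.round(3),'F',np.round(B.T@s['wrist_force'],1))
    for g in goals:
        print(g,(M.T@B@(np.array(g)-p)).round(1));p=np.array(g)
E
```

Request:
{"api": "step_arm", "payload": {
  "targets": [
    [0, 0, 0, 0, 0, -5.7, 0],
    [0, 0, 0, 0, 0, -5.7, 0],
    [-20.2, -35.9, 0, 0, 0, 0, 0],
    [-20.2, -35.9, 0, 0, 0, 0, 0],
    [-20.2, -35.9, 0, 0, 0, 0, 0],
    [-20.2, -35.9, 0, 0, 0, 0, 0],
    [-20.2, -35.9, 0, 0, 0, 0, 0],
    [-20.2, -35.9, 0, 0, 0, 0, 0],
    [-20.2, -35.9, 0, 0, 0, 0, 0],
    [-20.2, -35.9, 0, 0, 0, 0, 0]
  ]
}}

```text
t: 0.93
ee_pos: [0.3616, 0.3088, 0.2264]
ee_rot: [0.303, 3.127, -0.0]
wrist_force: [-0.3, -0.3, 0.3]
grip_width: 0.031
grip_force: 0.0
```

Request:
{"api": "step_arm", "payload": {
  "targets": [
    [-20.2, -35.9, 0, 0, 0, 0, 0],
    [-20.2, -35.9, 0, 0, 0, 0, 0],
    [-20.2, -35.9, 0, 0, 0, 0, 0],
    [-20.2, -35.9, 0, 0, 0, 0, 0],
    [-20.2, -35.9, 0, 0, 0, 0, 0],
    [-20.2, -35.9, 0, 0, 0, 0, 0],
    [-20.2, -35.9, 0, 0, 0, 0, 0],
    [-20.2, -35.9, 0, 0, 0, 0, 0],
    [-20.2, -35.9, 0, 0, 0, 0, 0],
    [0, 0, 0, 0, 0, 0, 0]
  ]
}}

```text
t: 1.77
ee_pos: [0.4786, -0.0469, 0.226]
ee_rot: [-0.312, -3.125, 0.002]
wrist_force: [-0.1, 0.6, -0.3]
grip_width: 0.0005
grip_force: 0.0
```

Request:
{"api": "step_arm", "payload": {
  "targets": [
    [0, 0, 0, 0, -6.67, 0, 0],
    [0, 0, 0, 0, -6.67, 0, 0],
    [0, 0, 0, 0, -6.67, 0, 0],
    [0, 0, 0, 0, -6.67, 0, 0],
    [0, 0, 0, 0, -6.67, 0, 0],
    [0, 0, 0, 0, -6.67, 0, 0],
    [0, 0, 0, 0, 0, 0, 0]
  ]
}}

```text
t: 2.35
ee_pos: [0.4761, -0.0408, 0.2246]
ee_rot: [0.235, 2.429, -0.086]
wrist_force: [-0.1, 0.1, 0.2]
grip_width: 0.0008
grip_force: 0.0
```

```bash
python3 -c "
from h import *
to((-110,0,40),(-80,0,40))"
```

```text
t 2.35 tip [-146.6   -0.4  152.5] pitch 49.7 y [-0.  1.  0.] F [-0.2  0.1  0.2]
(-110, 0, 40) [ 44.9   0.4 109.4]
(-80, 0, 40) [-22.9  -0.   19.4]
```

Request:
{"api": "step_arm", "payload": {
  "targets": [
    [14.7, 0.1, 37, 0, 0, 0, 0],
    [14.7, 0.1, 37, 0, 0, 0, 0],
    [14.7, 0.1, 37, 0, 0, 0, 0],
    [-6, 0, 5, 0, 0, 0, 0],
    [-6, 0, 5, 0, 0, 0, 0],
    [-6, 0, 5, 0, 0, 0, 0],
    [-5, 0, 4, 0, 0, 0, 0],
    [0, 0, 0, 0, 0, 0, 0]
  ]
}}

```text
t: 3.02
ee_pos: [0.545, -0.0543, 0.1133]
ee_rot: [0.237, 2.436, -0.086]
wrist_force: [0.5, 0.8, -1.3]
grip_width: 0.0004
grip_force: 0.0
```

```bash
python3 -c "
from h import *
to((-76,0,38))
p,d=camera('side');cv2.imwrite('pics/s1.png',cv2.resize(p[110:300,180:400],None,fx=3.5,fy=3.1,interpolation=cv2.INTER_CUBIC))"
```

```text
t 3.0167 tip [-76.4  -0.4  41.2] pitch 50.1 y [0.001 1.    0.   ] F [ 0.3  0.9 -1.3]
(-76, 0, 38) [1.7 0.4 2.7]
```

View pics/s1.png

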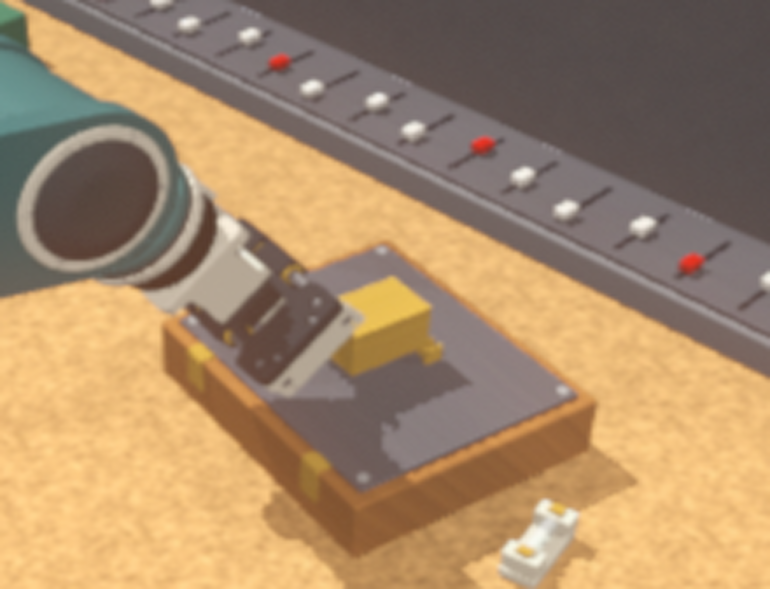

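The fingertip is at the lip, with the lip itself hidden by the hand, and a light downward force of about 1 N suggests contact. Next I work out the lifting arc.

```bash
python3 - <<'E'
import numpy as np
t0=np.array([-76.4,41.2]);th=np.arange(0,1.31,.1);p=np.radians(50+np.minimum(40,4*np.arange(len(th))))
T=np.stack([t0[0]*np.cos(th)+t0[1]*np.sin(th),-t0[0]*np.sin(th)+t0[1]*np.cos(th)],1)
C=T-8*np.stack([np.cos(p),-np.sin(p)],1)
for i in range(len(th)-1):
    d=C[i+1]-C[i];print(i,T[i+1].round(),(d@[-np.sin(p[i]),-np.cos(p[i])]).round(1),(d@[np.cos(p[i]),-np.sin(p[i])]).round(1))
E
```

```text
0 [-72.  49.] -8.8 -2.8
1 [-67.  56.] -8.9 -2.5
2 [-61.  62.] -8.9 -2.3
3 [-54.  68.] -9.0 -2.0
4 [-47.  73.] -9.0 -1.8
5 [-40.  77.] -9.1 -1.5
6 [-32.  81.] -9.1 -1.3
7 [-24.  84.] -9.2 -1.0
8 [-15.  85.] -9.2 -0.7
9 [-7. 87.] -9.2 -0.5
10 [ 2. 87.] -8.7 -0.2
11 [11. 86.] -8.7 0.6
12 [19. 85.] -8.5 1.5
```

Request:
{"api": "step_arm", "payload": {
  "targets": [
    [-8.8, 0.2, -2.6, 0, 4, 0, 0],
    [-8.9, 0.2, -2.5, 0, 4, 0, 0],
    [-8.9, 0, -2.3, 0, 4, 0, 0],
    [-9, 0, -2, 0, 4, 0, 0],
    [-9, 0, -1.8, 0, 4, 0, 0]
  ]
}}

```text
t: 3.48
ee_pos: [0.5752, -0.0597, 0.1474]
ee_rot: [0.27, 2.784, -0.047]
wrist_force: [-0.8, 0.8, 1.3]
grip_width: 0.0005
grip_force: 0.1
```

```bash
python3 -c "
from h import *
to((-47,0,73))
p,d=camera('side');cv2.imwrite('pics/s2.png',cv2.resize(p[110:300,180:400],None,fx=3.5,fy=3.1,interpolation=cv2.INTER_CUBIC))"
```

```text
t 3.4833 tip [-48.2   0.   73.9] pitch 70.2 y [0. 1. 0.] F [-0.9  0.6  1.3]
(-47, 0, 73) [-0.8 -0.   1.3]
```

View pics/s2.png

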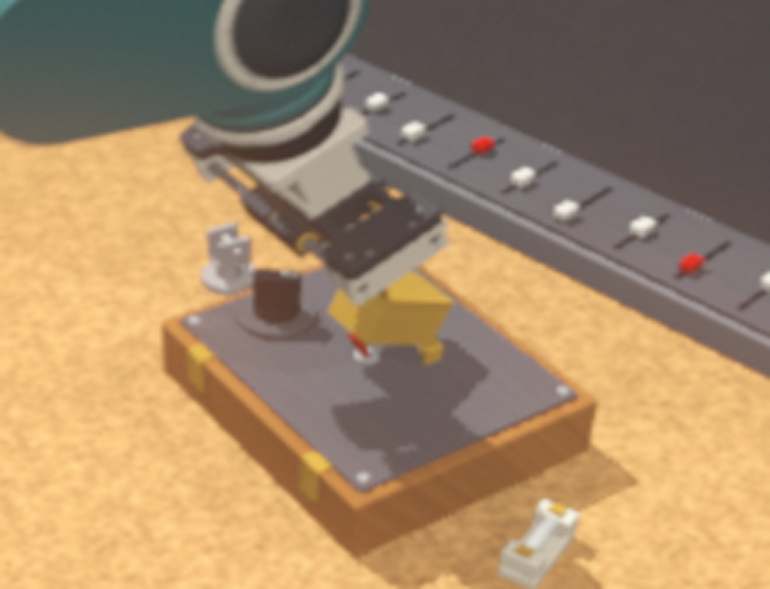

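The guard is riding up on the fingertip, tilted at crop (395,310). The red lever is exposed at (357,345), still leaning forward. I'll carry on along the arc.

Request:
{"api": "step_arm", "payload": {
  "targets": [
    [-9.1, 0, -1.5, 0, 4, 0, 0],
    [-9.1, 0, -1.3, 0, 4, 0, 0],
    [-9.2, 0, -1, 0, 4, 0, 0],
    [-9.2, 0, -0.7, 0, 4, 0, 0],
    [-9.2, 0, -0.5, 0, 4, 0, 0],
    [-8.7, 0, -0.2, 0, 0, 0, 0],
    [-8.7, 0, 0.6, 0, 0, 0, 0],
    [-8, 0, 0, 0, 0, 0, 0],
    [0, 0, 0, 0, 0, 0, 0],
    [0, 0, 0, 0, 0, 0, 0]
  ]
}}

```text
t: 4.37
ee_pos: [0.6423, -0.0729, 0.1603]
ee_rot: [0.304, 3.126, -0.0]
wrist_force: [-1.0, 1.2, -0.6]
grip_width: 0.0004
grip_force: 0.0
```

Request:
{"api": "step_arm", "payload": {
  "targets": [
    [0, 0, -20, 0, 0, 0, 0],
    [20, 0, -10, 0, 0, 0, 0],
    [30, 0, 0, 0, 0, 0, 0],
    [30, 0, 0, 0, 0, 0, 0],
    [30, 0, 0, 0, 0, 0, 0],
    [0, 0, 0, 0, 0, 0, 0]
  ]
}}

```text
t: 4.87
ee_pos: [0.5308, -0.051, 0.1909]
ee_rot: [0.303, 3.125, -0.0]
wrist_force: [-1.6, -1.2, 0.5]
grip_width: 0.0004
grip_force: 0.0
```

```bash
python3 -c "
from h import *
to((-70,0,60),(-70,0,17),(-30,0,17))
p,d=camera('side');cv2.imwrite('pics/s3.png',cv2.resize(p[110:300,180:400],None,fx=3.5,fy=3.1,interpolation=cv2.INTER_CUBIC))"
```

```text
t 4.8667 tip [-9.610e+01  1.000e-01  1.169e+02] pitch 89.9 y [0. 1. 0.] F [-1.3 -1.5  0.5]
(-70, 0, 60) [-26.   -0.1  57. ]
(-70, 0, 17) [ 0.1 -0.  43. ]
(-30, 0, 17) [-40.    0.    0.1]
```

View pics/s3.png

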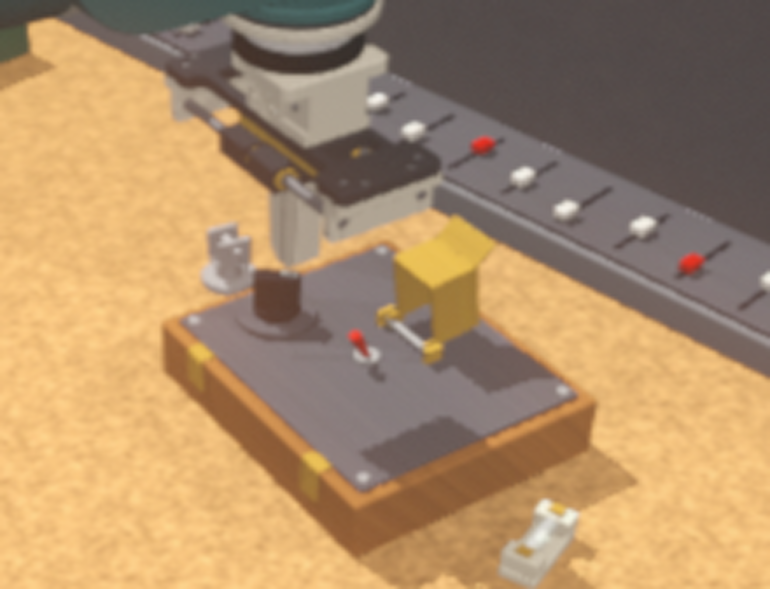

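The guard rests open (crop (445,270)) and the lever is still off at (358,343). Now I lower the finger in front of the lever and push it over.

Request:
{"api": "step_arm", "payload": {
  "targets": [
    [-12, 0, 28, 0, 0, 0, 0],
    [-12, 0, 29, 0, 0, 0, 0],
    [0, 0, 23, 0, 0, 0, 0],
    [0, 0, 23, 0, 0, 0, 0],
    [-9, 0, 0, 0, 0, 0, 0],
    [-9, 0, 0, 0, 0, 0, 0],
    [-9, 0, 0, 0, 0, 0, 0],
    [-9, 0, 0, 0, 0, 0, 0],
    [0, 0, 0, 0, 0, 0, 0],
    [0, 0, 0, 0, 0, 0, 0]
  ]
}}

```text
t: 5.75
ee_pos: [0.5936, -0.0636, 0.0882]
ee_rot: [-0.304, -3.125, 0.0]
wrist_force: [-22.9, 3.6, 5.6]
grip_width: 0.0043
grip_force: 31.2
```

```bash
python3 -c "
from h import *
to((-33,0,14))
p,d=camera('side');cv2.imwrite('pics/s4.png',cv2.resize(p[170:280,220:350],None,fx=5,fy=5,interpolation=cv2.INTER_CUBIC))"
```

```text
t 5.75 tip [-32.1  -0.2  14.2] pitch 90.1 y [ 0.001  1.    -0.   ] F [-23.2  -0.8   5.6]
(-33, 0, 14) [0.9 0.2 0.2]
```

View pics/s4.png

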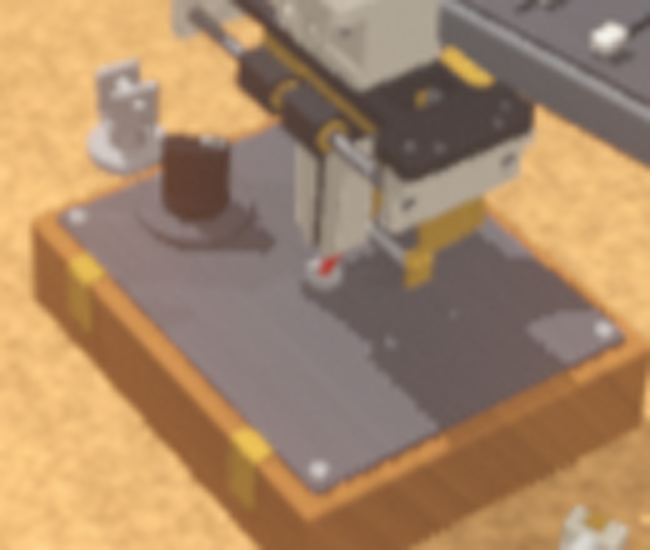

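The lever has gone over (red at (327,265) leans towards the hinge), but it is wedged between the fingertips with the fingers 4.3 mm apart. I'll open slightly before backing off so it isn't dragged.

Request:
{"api": "step_arm", "payload": {
  "targets": [
    [2, 0, 0, 0, 0, 0, 0.2],
    [0, 0, 0, 0, 0, 0, 0.2],
    [0, 0, 0, 0, 0, 0, 0.2],
    [15, 0, 0, 0, 0, 0, 0.2],
    [20, 0, 0, 0, 0, 0, 0.2],
    [0, 0, -40, 0, 0, 0, 0],
    [0, 0, -40, 0, 0, 0, 0],
    [0, 0, -40, 0, 0, 0, 0],
    [0, 0, 0, 0, 0, 0, 0]
  ]
}}

```text
t: 6.55
ee_pos: [0.5596, -0.0566, 0.2167]
ee_rot: [0.303, 3.115, -0.001]
wrist_force: [1.1, 0.1, 1.9]
grip_width: 0.0011
grip_force: 0.0
```

```bash
python3 -c "
from h import *
to((75,0,135),(75,0,72),(-20,0,72))
p,d=camera('side');cv2.imwrite('pics/s5.png',cv2.resize(p[170:280,220:350],None,fx=5,fy=5,interpolation=cv2.INTER_CUBIC))"
```

```text
t 6.55 tip [-6.670e+01  1.000e-01  1.427e+02] pitch 89.3 y [0.001 1.    0.001] F [1.1 0.3 1.9]
(75, 0, 135) [-141.6   -0.     9.3]
(75, 0, 72) [ 0.7 -0.  63. ]
(-20, 0, 72) [95.  -0.1 -1.1]
```

View pics/s5.png

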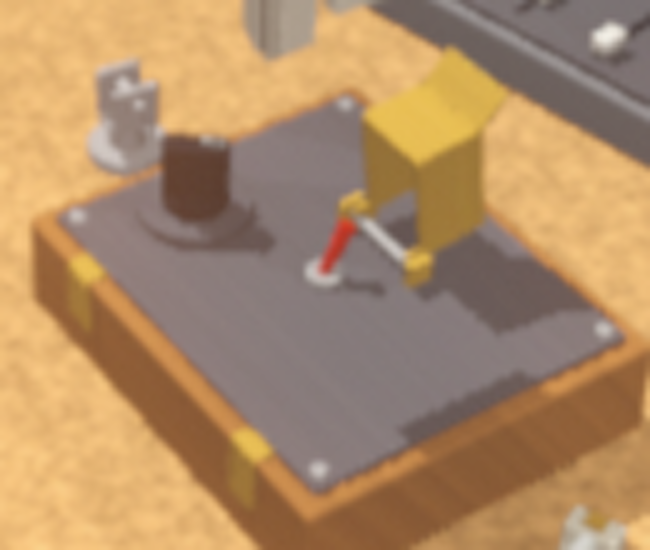

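The lever is on, leaning to the hinge from (323,272) to (350,222), and the guard is open. Now I go behind the lip and tip the guard forward.

Request:
{"api": "step_arm", "payload": {
  "targets": [
    [-36, 0, 0, 0, 0, 0, 0],
    [-36, 0, 0, 0, 0, 0, 0],
    [-36, 0, 0, 0, 0, 0, 0],
    [-36, 0, 0, 0, 0, 0, 0],
    [0, 0, 24, 0, 0, 0, 0],
    [0, 0, 24, 0, 0, 0, 0],
    [0, 0, 24, 0, 0, 0, 0],
    [0, 0, 0, 0, 0, 0, 0]
  ]
}}

```text
t: 7.27
ee_pos: [0.6969, -0.0838, 0.1288]
ee_rot: [-0.303, -3.12, -0.001]
wrist_force: [-0.7, 0.7, -0.8]
grip_width: 0.0006
grip_force: 0.0
```

Request:
{"api": "step_arm", "payload": {
  "targets": [
    [10, 0, 0, 0, 0, 0, 0],
    [10, 0, 0, 0, 0, 0, 0],
    [10, 0, 0, 0, 0, 0, 0],
    [10, 0, 0, 0, 0, 0, 0],
    [10, 0, 0, 0, 0, 0, 0],
    [10, 0, 0, 0, 0, 0, 0],
    [10, 0, 0, 0, 0, 0, 0],
    [10, 0, 0, 0, 0, 0, 0],
    [10, 0, 0, 0, 0, 0, 0],
    [10, 0, 0, 0, 0, 0, 0]
  ]
}}

```text
t: 8.1
ee_pos: [0.5994, -0.0646, 0.1353]
ee_rot: [0.304, 3.127, -0.0]
wrist_force: [0.5, 1.2, -1.5]
grip_width: 0.0002
grip_force: 0.0
```

Request:
{"api": "step_arm", "payload": {
  "targets": [
    [0, 0, 0, 0, 0, 0, 0],
    [0, 0, -30, 0, 0, 0, 0],
    [0, 0, -40, 0, 0, 0, 0],
    [0, 0, -40, 0, 0, 0, 0],
    [20, 0, 0, 0, 0, 0, 0],
    [40, 0, 0, 0, 0, 0, 0],
    [40, 0, 0, 0, 0, 0, 0],
    [40, 0, 0, 0, 0, 0, 0],
    [0, 0, 0, 0, 0, 0, 0]
  ]
}}

```text
t: 8.85
ee_pos: [0.4588, -0.0369, 0.2466]
ee_rot: [0.303, 3.124, -0.0]
wrist_force: [-1.3, -0.3, 0.2]
grip_width: 0.0007
grip_force: 0.0
```

```bash
python3 -c "
from h import *
to()
p,d=camera('side');cv2.imwrite('pics/s6.png',cv2.resize(p[110:300,180:400],None,fx=3.5,fy=3.1,interpolation=cv2.INTER_CUBIC))
p,d=camera('top');cv2.imwrite('pics/top1.png',p);np.save('top1.npy',d)"
sed 's/top0/top1/' m.py | sed '/imwrite/d' | sed 's/top0/top1/g' | python3 -
```

```text
t 8.85 tip [-1.695e+02  1.000e-01  1.726e+02] pitch 89.8 y [0. 1. 0.] F [-1.2 -0.6  0.2]
faceplate z 0.05932290276908325 ((0.5967872142791748, -0.06390905380249023), (0.2401534765958786, 0.19908948242664337), 79.09922790527344) [[ 0.47633108 -0.16299438]
 [ 0.67182827 -0.20064393]
 [ 0.7172433   0.03517628]
 [ 0.52174616  0.07282582]]
0.075 8 [ 0.62199055 -0.0576399   0.08335346] [ 0.6132873  -0.09521309  0.07551406] [ 0.63165632 -0.0410637   0.09945512] ((0.618090808391571, -0.06779909133911133), (0.05496620014309883, 0.014003113843500614), 75.27721405029297)
0.1 213 [ 0.61343198 -0.06682581  0.1105947 ] [ 0.59901926 -0.08997604  0.10548227] [ 0.62820292 -0.044752    0.11401984] ((0.6135663986206055, -0.06721259653568268), (0.04463546350598335, 0.02659549191594124), 84.64636993408203)
knob [0.49987939 0.0263535  0.53332362] [0.59461637 0.04854952 0.93224696]
```

View pics/s6.png

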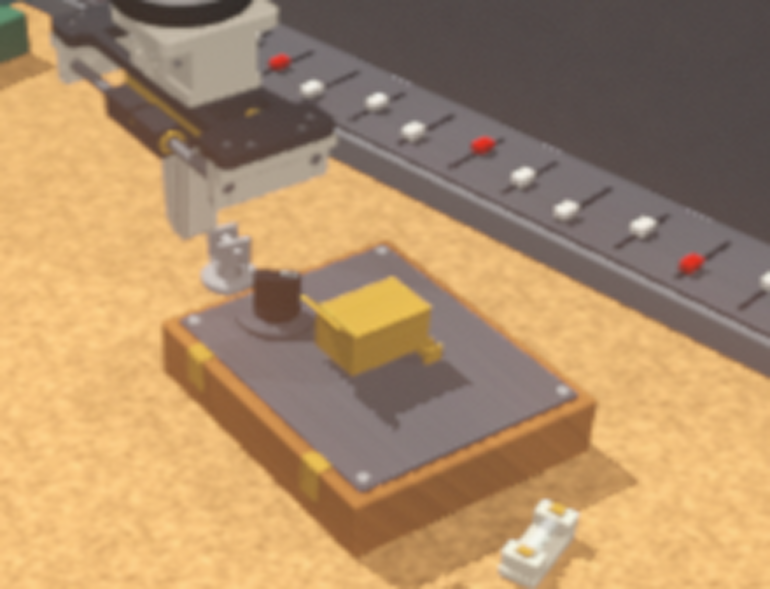

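The guard is fully shut (crop (375,325)), with its top at the original 0.111 m height. The knob, fuse holder and knuckle look unmoved, and the arm is clear.

```bash
python3 -c "
from h import *
print(ticket.sign_off())"
```

```text
the job is handed in; nothing more can be done
None
```

I lifted the guard open with the closed fingertips, pushed the toggle over to on, tipped the guard shut over it, and handed the job in at about 9 s with the arm clear; sign-off returned no verdict.

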